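# Lay the big wire spool in the reel cradle

### The job

Lay the biggest of the three standing wire spools on its side in the reel cradle, so that it rests on the two rods with its axis along them, between the end plates, ready for paying off wire. Set it down, do not drop it, and leave the two small spools standing where they are.

Things in the scene. Friction and masses are not known exactly. Their poses are not given: they have to be found in the camera images.
- big_spool_center (a point): Centre (half-way up, on the axis) of the big off-white wire spool, a cylinder 62 mm in diameter (to the grip over its full height) and 66 mm tall, 0.2 to 0.4 kg; the wire tail at its rim gives no contact. It starts standing on the bench, this point 33 mm above it. z: the spool's axis, up at the start; which end lies at which side in the cradle does not matter.
- cradle: Cradle fixed to the bench; origin at the centre of its underside. Foot 130 x 90 x 8 mm; two 16 mm rods along its x at y = +-22 mm, tops 30 mm above the bench; end plates with inner faces at x = +-50 mm, 76 mm wide, tops at 33 mm. The big spool lying on the rods has its axis over the middle, along x, 54 mm above the bench; beside it nothing stands higher than the plates.
- small_spool_a: Small spool with yellow wire, 54 mm in diameter and 28 mm tall, standing; origin at the centre of its underside. To be left alone.
- small_spool_b: Small spool of solder wire with blue flanges, 54 mm in diameter and 34 mm tall, standing; origin at the centre of its underside. To be left alone.

How it is judged:
By the outcome, as a careful person would: the job done as asked, in the order asked, and still so for the second after the job is handed in, with the robot touching nothing.
It also fails if it takes over 43 s, if anything falls off the work surface, if the arm or the gripper's body presses on something with over 40 N, if the wrist force passes 120 N, or if a joint passes its speed limit or range.

### The arm

A 6-joint arm with a two-finger parallel gripper is mounted at the origin on a cart in front of the work surface, level with it; the furniture and walls round the work are solid. World frame = base frame: x ahead of the robot, y to its left, z up, the work surface at z = 0. Lengths are in mm, angles in rad, forces in N, time in s.
With the tool pointing down it reaches from about 300 to 775 mm from the base axis. Payload 14.6 kg.
Tool frame: the origin (TCP) lies on the centre line of the jaws, within the pads' length; the fingertips stand 19 mm ahead of it and the grasp point (between the pads) is the TCP (bot.tip_reach is the distance from the TCP to the fingertips, in mm); z points along the fingers, y is the line along which they close (so a half turn about z gives the same grasp; the last joint's range is limited). The gripper opens to 85 mm and grips with 20 to 120 N. Pads are 22 mm wide; open, the fingers measure 114 mm over their backs; the gripper's body (76 mm by 85 mm) begins 54 mm behind the grasp point. The pads swing forward as they close: fully open they stand 13 mm farther back than shut.
Start: joints at [-1.263, 0.3, 1.521, -0, 1.321, -0.067], TCP at [201.34, -511.812, 223.781] pointing down, gripper open.
Joint ranges: [-3.03, 3.03], [-0.79, 2.21], [0.23, 2.52], [-1.04, 4.18], [0, 3.07], [-2.55, 2.55]. Speed limits (rad/s): [2.22, 2.22, 2.57, 3.14, 3.14, 3.14].

### API

Orientations are given as a unit quaternion [w, x, y, z].
In Python, from rig import bot gives the robot as it stands. Calls block until the motion is done:
- bot.move_to(position, orientation): joint-space move of the TCP to a pose.
- bot.servo_line(position, attitude=None, speed=150, until_force=None): straight line of the TCP; attitude=None keeps the orientation; speed is the mean speed in mm/s. With until_force (N) it stops when the force on the tool has changed by that much, and returns True; else False.
- bot.move_joints(angles): joint-space move.
- bot.move_gripper(opening, grip_force=None): finger opening in mm; grip_force is the grip in N (None keeps the last); returns when the fingers have stopped.
- bot.dwell(seconds).
- bot.ik(position, orientation): joint angles nearest the present ones, or None.
- bot.read_state(): the state.
- bot.read_camera(name): name is "scene" or "side" or "wrist"; returns a dict with "image" (480x640x3 uint8, blue, green, red), "depth" (480x640 float32, mm along the optical axis (not along the pixel's ray), 0 where there is no reading), "fovy" (degrees; the focal length in pixels is half the picture's height over the tangent of half this angle, whatever the lens; pixels are square), "cx", "cy" (the principal point, pixels), "eye" and "attitude" of the camera in the world; the wrist camera has in their place "mount" (4x4, takes a point from camera to tool coordinates, whose origin is the TCP and whose axes are the flange's). Camera axes: x right, y down, z forward; pixel columns grow to the right and rows downward; lengths in mm; the calibration is good to about 2 mm. A picture is of the moment at which its call begins: read the wrist's pose just before it.
A pose or a line that the arm cannot do raises bot.MotionError and nothing moves.
- bot.finish_job(): hands the job in; it is judged then, once.
The state is a dict: "clock": time; "joint_positions": joint angles; "qvel": joint speeds; "effort": joint torques, N m; "ee_pos": TCP position; "tool_rot": TCP orientation; "ft_force": force on the tool from outside, world axes, zero at the start; "moment": the same for the moment, N m; "grip_width": finger opening in mm; "grip_force": force on a finger pad.
Only numpy, scipy, OpenCV 4.12 (cv2) and the standard library are available. Lean on these libraries where they do the work, as an engineer would, in place of code of your own. Each camera call takes 0.05 s, during which the arm holds its last target. There are 200 camera calls.

## Working session

There is one attempt and no reset: what is moved stays moved. The work goes in short steps, each a Python script; the robot and the scene stay as the last script left them, time stands still between calls to the robot, and variables do not carry over. Pictures are saved under pics/ and viewed, at most 10 in all, crops included, and the job is handed in when it is done.

```bash
mkdir -p pics; ls; python3 - <<'E'
from rig import bot
import cv2,numpy as np
for n in ("scene","side"):
    c=bot.read_camera(n); cv2.imwrite(f"pics/{n}.png",c["image"]); np.savez(f"{n}.npz",**c)
    print(n,c["fovy"],c["cx"],c["cy"],c["eye"],c["attitude"],(c["depth"]>0).mean())
s=bot.read_state();print(s["clock"],s["ee_pos"],s["tool_rot"],s["grip_width"])
E
```

```text
pics
scene 46.42226020967585 326.4406475278834 231.04521197881976 [-112.00902611 -709.23985712  518.18453568] [-0.51671724  0.79324485 -0.27531433  0.16723612] 0.9960026041666666
side 42.81170248056665 325.03740943992 233.30629894949578 [  33.50758382 -822.06985349  649.92479983] [-0.48573738  0.84397873 -0.1934648   0.11970996] 0.995810546875
0.1 [ 201.2819192  -511.62560524  223.28348156] [-5.05910812e-04  9.82491640e-01  1.86305979e-01 -5.46967722e-05] 85.3059831129561
```

View pics/scene.png

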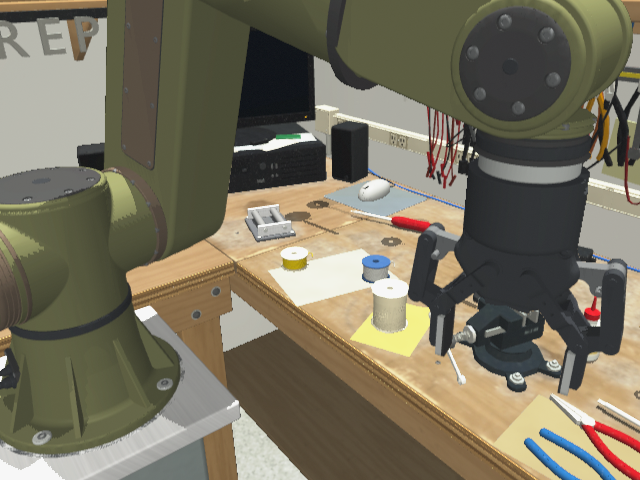

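View pics/side.png

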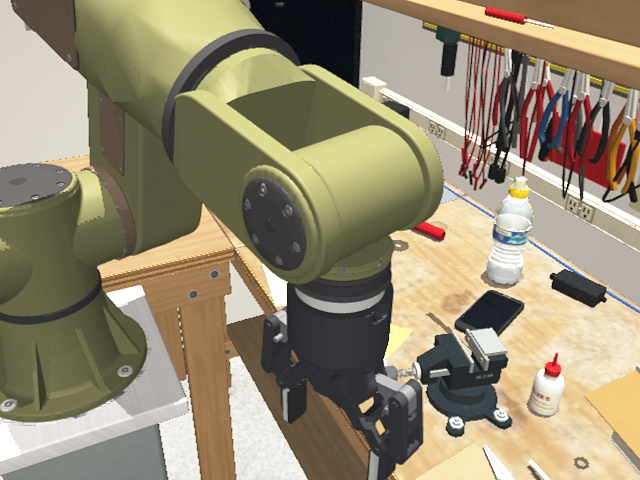

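The scene view shows the cradle near (270,222), small spool A at (294,258), small spool B at (376,267) and the big spool at (390,305). In the side view the arm hides all of them.

```bash
cat > h.py <<'E'
import numpy as np
from scipy.spatial.transform import Rotation as R
rot=lambda q: R.from_quat(np.roll(q,-1))
def cloud(c,T=None):
    """world point per pixel; T=(pos,quat) of TCP for wrist"""
    f=240/np.tan(np.radians(float(c["fovy"]))/2)
    v,u=np.mgrid[:480,:640]; d=c["depth"]
    p=np.stack([(u-c["cx"])/f*d,(v-c["cy"])/f*d,d],-1)
    if T is None: return p@rot(c["attitude"]).as_matrix().T+c["eye"]
    M=np.array(c["mount"]); p=p@M[:3,:3].T+M[:3,3]
    return p@rot(T[1]).as_matrix().T+T[0]
E
python3 - <<'E'
from h import *
c=dict(np.load("scene.npz")); P=cloud(c)
for n,u,v in [("bigtop",390,291),("bench",410,340),("B",376,260),("A",294,252),("rod1",262,221),("rod2",275,219),("cradle",270,228),("mid",268,217)]: print(n,P[v,u].round(1))
from rig import bot
print(bot.read_camera("wrist")["mount"])
E
```

```text
bigtop [ 431.3 -154.2   65.2]
bench [ 430.  -203.5   -0.7]
B [529.6 -13.6  32.5]
A [435.5 123.3  27.1]
rod1 [462.6 287.2  32.7]
rod2 [504.2 299.8  22. ]
cradle [464.2 257.6  25.3]
mid [516.5 351.1   7.2]
[[-5.37917557e-04 -9.45897133e-01 -3.24466214e-01  8.26730910e+01]
 [ 9.99998269e-01  6.91578337e-05 -1.85946270e-03  2.33696830e-02]
 [ 1.78129982e-03 -3.24466652e-01  9.45895459e-01 -1.49793879e+02]
 [ 0.00000000e+00  0.00000000e+00  0.00000000e+00  1.00000000e+00]]
```

```bash
python3 - <<'E'
from rig import bot
from h import *
import cv2
q0=bot.read_state()["tool_rot"]
for n,p in (("cr",[470,285,250]),("bs",[435,-150,230])):
    for yaw in (0,np.pi/2,-np.pi/2,np.pi):
        q=np.roll((R.from_euler('z',yaw)*R.from_quat([1,0,0,0])).as_quat(),1)
        try: bot.move_to(p,q); break
        except bot.MotionError as e: print(yaw,e)
    s=bot.read_state(); c=bot.read_camera("wrist")
    np.savez(n+".npz",pos=s["ee_pos"],q=s["tool_rot"],**c); cv2.imwrite(f"pics/{n}.png",c["image"])
    print(n,yaw,s["clock"],s["ee_pos"],s["joint_positions"])
E
```

```text
cr 0 3.1083 [470.31402985 284.51899956 250.0042225 ] [ 4.77444278e-01  2.80111224e-01  1.48505207e+00 -5.04510918e-05
  1.37638974e+00  2.04899806e+00]
bs 0 4.7667 [ 435.32256061 -149.4350326   230.04603766] [-4.10356433e-01  9.28451428e-02  1.75377711e+00  1.53181412e-04
  1.29488235e+00  1.15964873e+00]
```

View pics/cr.png

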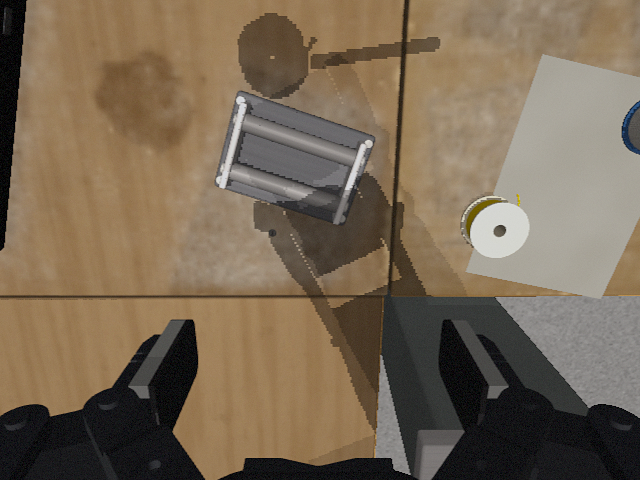

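View pics/bs.png

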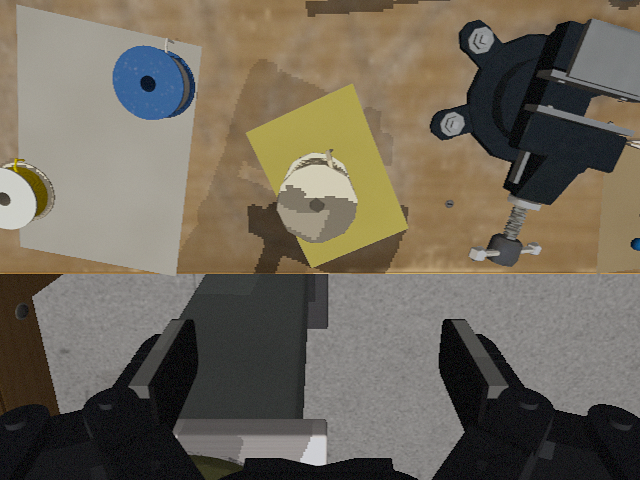

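The wrist view shows the cradle's plate tops running (240,98)–(222,183) and (366,143)–(341,221). The big spool's top disc is centred near (317,206), and the vise screw is to its right at about (505,250).

```bash
python3 - <<'E'
from h import *
import cv2
c=dict(np.load("cr.npz")); P=cloud(c,(c["pos"],c["q"]))
for v,u in [(98,240),(183,222),(143,366),(221,341),(126,300),(185,275),(240,120)]: print(u,v,P[v,u].round(1))
m=np.zeros((480,640),bool); m[85:230,210:385]=1
Z=P[...,2]
for lo in (24,30):
    Q=P[m&(Z>lo)&(Z<40)][:,:2].astype(np.float32); print(lo,len(Q),cv2.minAreaRect(Q),Q.mean(0))
Q=P[m&(Z>4)&(Z<40)][:,:2].astype(np.float32); print(len(Q),cv2.minAreaRect(Q))
c=dict(np.load("bs.npz")); P=cloud(c,(c["pos"],c["q"])); Z=P[...,2]
m[:]=0; m[140:250,260:370]=1
Q=P[m&(Z>58)&(Z<75)]; print(len(Q),cv2.minEnclosingCircle(Q[:,:2].astype(np.float32)),Q.mean(0),np.median(Q[:,2]), "bench",np.median(P[120:160,380:390][...,2]))
for n,w in (("B",(slice(30,130),slice(100,205))),("vise",(slice(180,265),slice(470,545)))):
    Q=P[w].reshape(-1,3);Q=Q[Q[:,2]>10];print(n,Q.mean(0),Q.min(0),Q.max(0))
E
```

```text
240 98 [545.7 352.4  10.9]
222 183 [475.5 368.5  33.1]
366 143 [507.  241.5  10.1]
341 221 [433.8 262.8  10.6]
300 126 [521.8 300.7   8.4]
275 185 [473.1 322.6  30.4]
120 240 [411.  482.2  -0. ]
24 5396 ((490.072509765625, 308.13775634765625), (118.18314361572266, 75.84687042236328), 71.75453186035156) [492.14804 308.60437]
30 1793 ((490.0432434082031, 308.04888916015625), (112.04024505615234, 75.84687042236328), 71.75452423095703) [491.95694 309.72702]
13695 ((489.8875427246094, 308.15570068359375), (130.09327697753906, 90.25972747802734), 71.67887115478516)
4844 ((437.9726257324219, -150.1026153564453), 34.3434944152832) [ 436.31734398 -148.09737798   65.62697276] 65.69856382253691 bench -0.3841187070855625
B [522.8979158  -20.87593338  36.65798754] [ 495.72472494 -149.74140328   10.00809024] [554.59122227   9.19211867 379.85149353]
vise [ 421.06415975 -297.01763355   72.04017272] [ 380.1450755  -343.51536761   24.25343593] [ 518.04619497 -149.74140328  379.85149353]
```

```bash
cat >> h.py <<'E'
UP=np.array([0,0,1.])
def att(d,a,s):
    y=s*np.cross(d,a); y/=np.linalg.norm(y)
    return np.roll(R.from_matrix(np.c_[np.cross(y,d),y,d]).as_quat(),1)
def poses(t,phi,sig,s,th):
    """tool directions and attitudes: pick (spool axis up), place (axis sig*rods)"""
    h=np.array([np.cos(phi),np.sin(phi),0]); d=np.sin(t)*h-np.cos(t)*UP
    e=sig*np.array([np.cos(th),np.sin(th),0]); d2=-np.cos(t)*e-np.sin(t)*UP
    return d,att(d,UP,s),d2,att(d2,e,s)
C=np.array([489.9,308.1,54]); TH=np.radians(71.7)
E
python3 - <<'E'
from h import *
from rig import bot
import cv2
c=dict(np.load("bs.npz")); P=cloud(c,(c["pos"],c["q"]))
m=np.zeros((480,640),bool); m[155:250,260:370]=1
Q=P[m&(abs(P[...,2]-65.7)<2)][:,:2].astype(np.float32); ctr,_=cv2.minEnclosingCircle(Q); print(ctr,_,Q.mean(0),cv2.fitEllipse(cv2.convexHull(Q)))
S=np.array([*Q.mean(0),33])
lo=np.array([-3.03,-.79,.23,-1.04,0,-2.55]);hi=np.array([3.03,2.21,2.52,4.18,3.07,2.55])
out=[]
q0=np.array(bot.read_state()["joint_positions"])
for t in np.radians([30,40,45,50,60]):
  for phi in np.radians(range(-180,180,15)):
    for sig in (1,-1):
      for s in (1,-1):
        d,qa,d2,qb=poses(t,phi,sig,s,TH)
        J=[bot.ik(p,q) for p,q in ((S-110*d,qa),(S,qa),(S+130*UP,qa),(C+110*UP,qb),(C,qb))]
        if any(j is None for j in J): continue
        J=np.array(J); mar=np.minimum(J-lo,hi-J).min()
        out.append((abs(np.diff(np.r_[[q0],J],axis=0)).max(1).sum(),mar,np.degrees(t),np.degrees(phi),sig,s,J))
out=[o for o in out if o[1]>.1]; out.sort(key=lambda o:o[0])
for o in out[:14]: print(*np.round(o[:6],2))
for o in out[:2]: print(o[6].round(2))
print(len(out))
E
```

```text
(434.9042053222656, -147.98394775390625) 30.975444793701172 [ 435.94916 -147.97655] ((434.97430419921875, -147.8669891357422), (61.03860092163086, 61.42283630371094), 74.19930267333984)
2.71 0.46 60.0 -150.0 -1.0 -1.0
2.71 0.32 60.0 -135.0 -1.0 -1.0
2.82 0.59 50.0 -165.0 -1.0 -1.0
2.82 0.19 60.0 -120.0 -1.0 -1.0
2.84 0.53 50.0 -150.0 -1.0 -1.0
2.86 0.6 60.0 -165.0 -1.0 -1.0
2.87 0.41 50.0 -135.0 -1.0 -1.0
2.89 0.56 45.0 -165.0 -1.0 -1.0
2.91 0.56 45.0 -150.0 -1.0 -1.0
2.93 0.59 50.0 -180.0 -1.0 -1.0
2.93 0.54 40.0 -165.0 -1.0 -1.0
2.94 0.45 45.0 -135.0 -1.0 -1.0
2.98 0.54 40.0 -150.0 -1.0 -1.0
3.0 0.51 30.0 -165.0 -1.0 -1.0
[[-0.04  0.93  1.17 -0.52  1.96  1.05]
 [-0.12  0.87  1.45 -0.56  1.74  1.11]
 [-0.12  0.67  1.44 -0.58  1.91  0.99]
 [ 0.32  0.27  1.8   0.57  0.83  0.3 ]
 [ 0.32  0.45  1.86  0.74  0.64  0.08]]
[[ 0.06  0.84  1.33 -0.64  1.82  0.97]
 [-0.05  0.82  1.56 -0.7   1.61  1.03]
 [-0.05  0.6   1.56 -0.72  1.78  0.89]
 [ 0.32  0.27  1.8   0.57  0.83  0.3 ]
 [ 0.32  0.45  1.86  0.74  0.64  0.08]]
222
```

```bash
cat >> h.py <<'E'
S=np.array([435.2,-148,33])
D,QA,D2,QB=poses(np.radians(50),np.pi,-1,-1,TH)
E
python3 - <<'E'
from h import *
from rig import bot
import cv2
def st(n):
    s=bot.read_state(); print(n,round(s["clock"],2),s["ee_pos"].round(1) if hasattr(s["ee_pos"],"round") else s["ee_pos"],np.round(s["ft_force"],1),round(s["grip_width"],1),s["grip_force"])
bot.move_to(S-110*D,QA); st("pre")
bot.servo_line(S-40*D,speed=120)
hit=bot.servo_line(S,speed=60,until_force=10); st(f"at {hit}")
if not hit:
    bot.move_gripper(40,grip_force=70); st("grip")
    bot.servo_line(S+130*UP,speed=100); st("lift")
s=bot.read_state(); c=bot.read_camera("wrist"); cv2.imwrite("pics/held.png",c["image"]); np.savez("held.npz",pos=s["ee_pos"],q=s["tool_rot"],**c)
E
```

```text
pre 5.88 [ 519.7 -148.1  104.7] [-0.5 -0.   0.8] 85.5 0.0
at False 7.43 [ 435.5 -148.1   33.2] [0.2 1.8 0.6] 85.3 0.0
grip 7.83 [ 436.2 -148.1   33.9] [ 5.5 -0.9  7.8] 56.4 71.62666440010071
lift 9.28 [ 435.  -147.9  162.4] [-0.4 -0.6 -3.8] 56.4 73.64212274551392
```

View pics/held.png

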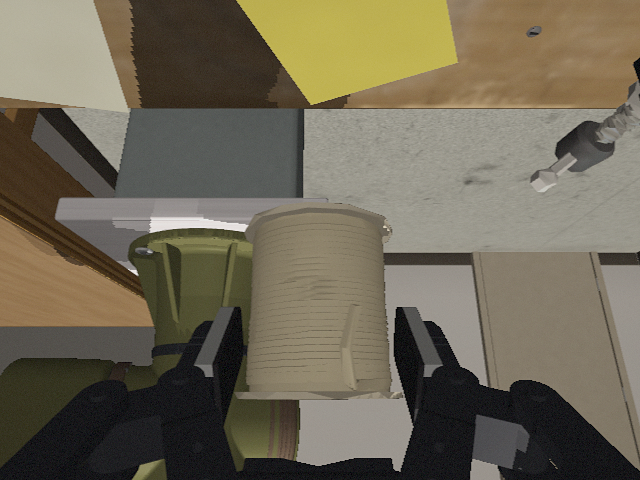

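The spool is held, spanning about (250–388, 205–395). The grip reads 56 mm, so I'll check the spool's pose in the hand from depth before placing.

```bash
python3 - <<'E'
from h import *
from scipy.optimize import least_squares
c=dict(np.load("held.npz")); P=cloud(c,(c["pos"],c["q"]))-c["pos"]
print(c["fovy"],c["cx"],c["cy"])
m=np.zeros((480,640),bool); m[200:400,246:388]=1
Q=P[m]; Q=Q[np.linalg.norm(Q,axis=1)<60]
print(len(Q),Q.min(0),Q.max(0),np.percentile(Q,[1,99],axis=0))
L=P[235:375,262:378].reshape(-1,3); L=L[(np.linalg.norm(L,axis=1)<60)&(L[:,2]<28)]
f=lambda p:np.hypot(L[:,0]-p[0]-p[2]*L[:,2],L[:,1]-p[1]-p[3]*L[:,2])-p[4]
r=least_squares(f,[0,0,0,0,29],loss="soft_l1"); print("cyl x,y,tilt x,y,r",r.x.round(3),len(L),abs(r.fun).mean())
T=P[m&(abs(P[...,2]-33)<6)&(np.linalg.norm(P,axis=2)<55)]; print("top z",np.percentile(T[:,2],[5,50,95]),T.mean(0))
E
```

```text
58.77968117312923 317.9272903313858 235.42385326521637
26351 [ -9.44584286 -30.39646703 -34.68370529] [39.37395662 30.49278    32.079327  ] [[  4.5989641  -25.54668591 -33.2222761 ]
 [ 37.51938633  25.82816604  31.48519526]]
cyl x,y,tilt x,y,r [-1.8500e-01 -2.0900e-01 -9.0000e-03 -1.3000e-02  2.5909e+01] 16177 1.1255976097028935
top z [27.28017785 29.61863183 31.77930659] [23.35623188  0.07138395 29.57939552]
```

The spool is upright in the hand and centred on the TCP to within 1 mm, so I'll place it.

```bash
python3 - <<'E'
from h import *
from rig import bot
import cv2
def st(n):
    s=bot.read_state(); print(n,round(s["clock"],2),np.round(s["ee_pos"],1),np.round(s["ft_force"],1),round(s["grip_width"],1),round(s["grip_force"],1))
bot.move_to(C+110*UP,QB); st("above")
bot.servo_line(C+12*UP,speed=80); bot.dwell(.2); st("near")
hit=bot.servo_line(C-4*UP,speed=12,until_force=6); st(f"down {hit}")
s=bot.read_state(); c=bot.read_camera("wrist"); cv2.imwrite("pics/pl.png",c["image"])
c=bot.read_camera("scene"); cv2.imwrite("pics/pls.png",cv2.resize(c["image"][130:330,180:440],None,fx=3,fy=3))
E
```

```text
above 10.95 [490.1 307.7 163.8] [ 0.2  0.  -2.9] 56.0 73.6
near 12.53 [490.  308.1  66.3] [-0.3  0.5 -2.6] 56.7 73.6
down True 13.4 [490.1 308.   55.4] [2.3 0.1 3.8] 56.3 74.7
```

View pics/pl.png

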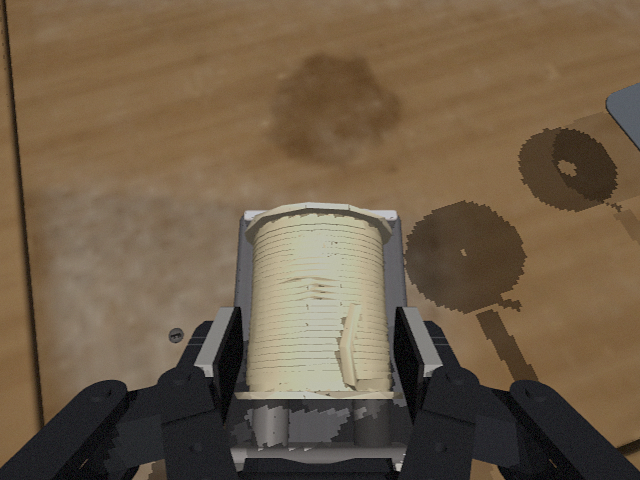

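View pics/pls.png

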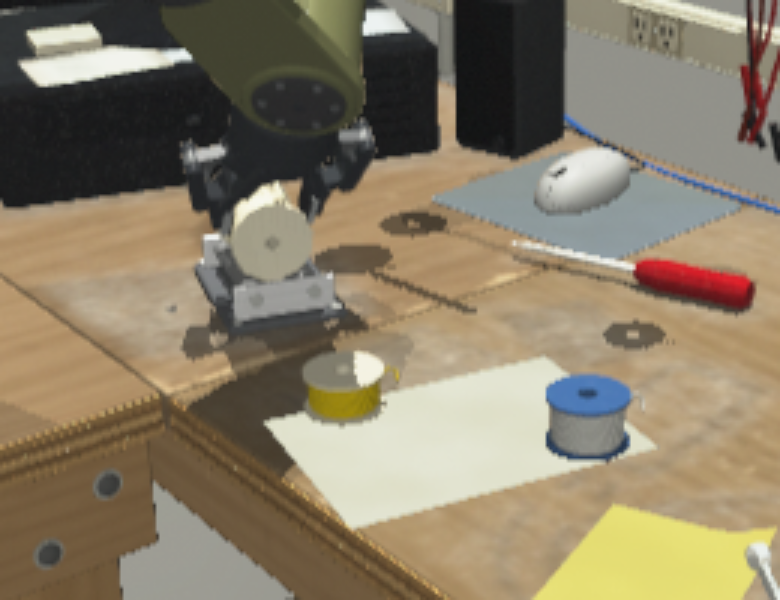

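The spool is over the rods between the plates, centred with column ≈318 against 321 for the cradle, and both small spools are still in place. I'll seat it gently, release and retreat.

```bash
python3 - <<'E'
from h import *
from rig import bot
import cv2
def st(n):
    s=bot.read_state(); print(n,round(s["clock"],2),np.round(s["ee_pos"],1),np.round(s["ft_force"],1),round(s["grip_width"],1),round(s["grip_force"],1)); return s
p=np.array(bot.read_state()["ee_pos"])
hit=bot.servo_line(p-2*UP,speed=6,until_force=8); st(f"seat {hit}")
bot.move_gripper(64,grip_force=20); bot.dwell(.2); st("loose")
bot.move_gripper(85); s=st("open")
p=np.array(s["ee_pos"])
bot.servo_line(p-60*D2,speed=60); bot.servo_line(p-150*D2,speed=120); bot.dwell(.3); s=st("away")
c=bot.read_camera("wrist"); cv2.imwrite("pics/end.png",c["image"])
P=cloud(c,(s["ee_pos"],s["tool_rot"]))-C
e=np.array([np.cos(TH),np.sin(TH),0]); n=np.array([-e[1],e[0],0])
Q=P.reshape(-1,3); Q=Q[(Q[:,2]>-15)&(Q[:,2]<45)&(np.linalg.norm(Q[:,:2],axis=1)<60)]
print("along",np.percentile(Q@e,[1,99]),"across",np.percentile(Q@n,[1,99]),"z",np.percentile(Q[:,2],[1,99])+54)
E
```

```text
seat True 13.72 [490.6 308.1  55.1] [1.  0.4 4. ] 56.4 74.5
loose 14.17 [490.4 308.   55. ] [ 0.1 -0.1  0.1] 64.0 0.0
open 14.52 [490.5 308.1  55.1] [-0.6  0.2 -0.4] 85.3 0.0
away 16.87 [460.1 216.7 169.6] [-0.3 -1.   0.2] 85.0 0.0
along [-33.7453815   31.68713804] across [-28.03551597  27.5610249 ] z [41.34284143 92.21118346]
```

View pics/end.png

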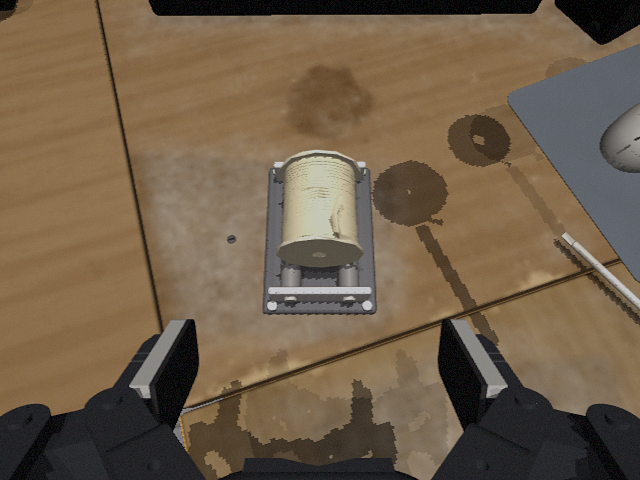

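The spool lies on both rods, axis along them and centred between the plates (280–362, 150–265), and the gripper is clear.

```bash
python3 -c "
from rig import bot
print(bot.finish_job())"
```

```text
the job is handed in; nothing more can be done
None
```

The big spool was set down gently on its side on the cradle's two rods, its axis along them and centred between the end plates; I left the two small spools alone and handed the job in at about 17 s on the robot's clock.

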